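# Lock the pot rack and show a sample pot's base to the inspection camera

## Robot

A 6-joint arm with a two-finger parallel gripper is mounted at the origin on a cart in front of the work surface, level with it; the furniture and walls round the work are solid. World frame = base frame: x ahead of the robot, y to its left, z up, the work surface at z = 0. Lengths are in mm, angles in rad, forces in N, time in s.
With the tool pointing down it reaches from about 400 to 925 mm from the base axis. Payload 12.5 kg.
Tool frame: the origin (TCP) lies midway between the tips of the shut fingers; the grasp point (between the pads) lies 19 mm behind it (env.pinch_z is the z of the grasp point in the tool frame, in mm); z points along the fingers, y is the line along which they close (so a half turn about z gives the same grasp; the last joint's range is limited). The gripper opens to 95 mm and grips with 3 to 60 N. Pads are 20 mm wide; open, the fingers measure 119 mm over their backs; the gripper's body (75 mm by 180 mm) begins 59 mm behind the grasp point.
Start: joints at [-0.106, 0.491, 1.559, -0, 1.092, -0.106], TCP at [625.017, 0.021, 214.661] pointing down, gripper open.
Joint ranges: [-3.1, 3.1], [-0.84, 2.19], [0.05, 2.79], [-1.13, 4.28], [0.06, 2.93], [-2.69, 2.69]. Speed limits (rad/s): [2.22, 2.22, 2.79, 3.14, 3.14, 3.14].

## Interface

Orientations are given as [roll, pitch, yaw] about the fixed x, y, z axes, in that order (R = Rz(yaw) Ry(pitch) Rx(roll)).
In Python, from cell import env, eyes gives the robot as it stands.
- The arm moves only by the shell command python3 -m inch 'ROWS'. ROWS is JSON, a list of rows, each a list of 3 entries, a list of its own where there are three numbers: the shift along the tool's x, y, z in units of 60 mm (1.0 is 60 mm), then the turn about the tool's z in units of 5 degrees (1.0 is 5 degrees), then the closure, from -1 (fully open) to 1 (shut). In form: [[[tx, ty, tz], turn, claw], ...]. A call has exactly 10 rows; each row shifts and turns the commanded pose from where the row before left it, along the tool's axes as they then stand; what a row does not reach is not made up. A row lasts 1/8 s, in which the tool goes at most 62.5 mm and 10.7 degrees, less where a joint would pass 70% of its speed; a pose out of reach is approached as far as the arm can. A call is refused whole if a number of a shift passes 1 or a number of a turn 1, either way. A call with a gripper value outside its range is refused whole. The fingers move at their own pace and stop on an object; the grip force is fixed at half the most. Time passes only in rows, so rows that do not move let the fingers close, or fill a call up. It gives the time, the measured TCP pose, the force, the opening and the grip force at its end, in the units of the state.
- env.state(): the state, without advancing time (a new reading comes with each control period).
- eyes.read_camera(name): name is "scene" or "side" or "wrist"; returns a dict with "pixels" (400x640x3 uint8, red, green, blue), "fx", "fy", "cx", "cy" (pixels), "extrinsics" (4x4, takes a point from world to camera coordinates). Camera axes: x right, y down, z forward; pixel columns grow to the right and rows downward; lengths in mm; the calibration is good to about 2 mm. The wrist camera is an equidistant fisheye: a pixel r from the principal point sees the ray r / f radians off the axis. A picture is of the moment at which its call begins. There is no depth.
- env.job_done(): hands the job in; it is judged then, once.
Trained networks look in a picture, given as the dict that the camera call returned (one of the last four; its "shot" number tells which), for a name from the list of things; names that differ only in an ending like _2 or _b are one class to them, and where a whole thing is asked for, a point or a joint stands for the part that bears it (a point fixed in the world has none). Each returns a list of dicts, best first, with "score" (0 to 1); they miss things now and then, are a little off and sometimes report something else, mostly with a low value. They report only what shows in the picture. A call takes as long as a camera call. They do not tell look-alikes from the thing itself.
- eyes.boxes_of(name, picture): "centre" ([row, column] in pixels, amid what is visible of it).
- eyes.cut_out(name, picture): "mask" (400x640 bool, what is visible of it) and "centre" ([row, column] in pixels, amid what is visible of it).
- eyes.spot_point(name, picture): "centre" ([row, column] in pixels: a listed point, or the origin of a listed thing).
The state is a dict: "t": time; "joints": joint angles; "qvel": joint speeds; "tau": joint torques, N m; "eef_pos": TCP position; "tcp_rot": TCP orientation; "ft_force": force on the tool from outside, world axes, zero at the start; "moment": the same for the moment, N m; "opening": opening from 0.0 (shut) to 1.0 (fully open); "grip_force": force on a finger pad.
Only numpy, scipy, OpenCV 4.12 (cv2) and the standard library are available. Lean on these libraries where they do the work, as an engineer would, in place of code of your own. Each camera call takes 0.05 s, during which the arm holds its last target. There are 200 camera calls.

## Task

Slide the barrel bolt fully home into its keeper so that the rack of sample pots is locked in its dock. Then take the red-capped pot out of the rack and hold it in the air, cap side up, with its base squarely facing the lens of the inspection camera, centred on the lens and about 10 cm in front of it; finish while still holding it there, motionless. Leave the bolt home and the blue- and yellow-capped pots in the rack.

Things in the scene. Friction and masses are not known exactly. Their poses are not given: they have to be found in the camera images.
- dock: Aluminium base plate fixed to the worktop, 110 (x) x 360 (y) x 10 mm; origin at the centre of its underside, z up. The rack stands on it at its -y part; the brass barrel bolt is at its +y part, its pin axis along y at x = 0, 26 mm above the origin. The tops of the two brass pin guides are 36 mm above the origin, at y = +64 and +137 mm.
- bolt (a joint): Travel of the barrel bolt in m: 0 = drawn back, 0.036 = fully home in the keeper (hard stop). It moves along the dock's -y axis, with about 2 N of friction, and stays where it is left.
- bolt_knob (a point): Top part of the bolt's black upright knob, on its vertical axis and 2 mm below its top. The knob is 16 mm in diameter over the 28 mm below its top; this point is 80 mm above the worktop and moves with the bolt.
- rack: White loose rack block, 62 (x) x 180 (y) x 40 mm, 0.7 kg, standing on the dock plate between low lips, axes parallel to the dock's; origin at the centre of its underside, 10 mm above the worktop. Three holes 36 mm wide and 30 mm deep, 58 mm apart along its y, each with a pot. A brass keeper (14 mm wide opening) at its +y end receives the 9 mm bolt pin.
- pot_red: Sample pot with red cap, to be shown. 54 mm tall; body 33 mm diameter, cap 37.6 mm diameter over the top 12 mm; 0.04 to 0.085 kg. Origin at the centre of its base, z up through the cap. In the rack its base is 20 mm above the worktop and 12 mm of body and the whole cap stand out above the rack. It may stand in any of the three holes.
- pot_blue: Same pot with blue cap; stays in the rack.
- pot_yellow: Same pot with yellow cap; stays in the rack.
- camera_head: Inspection camera: grey 44 mm cylinder, 74 mm long, with a 72 mm black and white ring light round its dark lens, in a yoke on a fixed dark base 110 x 100 mm. Origin at the centre of the lens, 120 mm above the worktop; its z axis is the viewing direction, pointing out of the lens, 35 degrees from vertical and leaning toward the robot side.
- focus (a point): Point on the viewing axis 100 mm in front of the lens, where the centre of the pot's base should be; axes as of camera_head. When the base squarely faces the lens, the pot's z axis (base to cap) points the same way as the head's z axis.
Things that resemble listed ones, but are neither listed nor needed, are in the scene too. There is more than one size of the pot_red; the one meant has the size given above.

How it is judged (in metres and radians):
On the way, in this order (a step that is already met when the one before it is completed fails the run):
1. the bolt is fully home while the red-capped pot is still down in the rack (value of joint bolt above 0.032 m and z of pot_red in the frame of rack below 0.02 m), for 0.2 s.
2. the red-capped pot is lifted out of the rack in the fingers (z of pot_red in the frame of rack above 0.06 m and contact force between pot_red and the fingers above 0.5 N), for 0.2 s.
At the end, for the whole second after the job is handed in: Bolt home (32 of 36 mm or more); rack within 10 mm of its start, other pots down in it; red pot held still in the fingers in the air, cap up, base centre within 20 mm (along each head axis) of the viewing axis and 75 to 125 mm from the lens, its axis within 10 degrees of the viewing axis (value of joint bolt above 0.032 m and distance of rack from where it was at the start of the episode below 0.01 m and z of each of pot_blue, pot_yellow in the frame of rack below 0.02 m and distance between each of pot_blue, pot_yellow and rack below 0.08 m and x of pot_red in the frame of camera_head between -0.02 and 0.02 m and y of pot_red in the frame of camera_head between -0.02 and 0.02 m and z of pot_red in the frame of camera_head between 0.075 and 0.125 m and angle between the z axis of pot_red and the z axis of camera_head, either way round below 0.175 rad and angle between pot_red's own z axis and vertical below 1.2 rad and height (world z) of pot_red above 0.15 m and contact force between pot_red and the fingers above 0.5 N and contact force between pot_red and camera_head below 0.1 N and linear speed of pot_red below 0.02 m/s); the arm keeps its last pose, push and grip.
It fails at once if the blue- or yellow-capped pot is lifted out of the rack (z of any of pot_blue, pot_yellow in the frame of rack above 0.035 m).
It fails at once if the rack is shoved or lifted out of its dock (distance of rack from where it was at the start of the episode above 0.02 m).
It also fails if it takes over 48 s, if anything falls off the work surface, if the arm or the gripper's body presses on something with over 40 N, if the wrist force passes 120 N, or if a joint passes its speed limit or range.

## Working session

There is one attempt and no reset: what is moved stays moved. The work goes in short steps, Python scripts to look and compute and a shell command to move; the robot and the scene stay as the last step left them, time stands still between calls to the robot, and variables do not carry over. Pictures are saved under pics/ and viewed, at most 10 in all, crops included, and the job is handed in when it is done.

```bash
ls; mkdir -p pics; cat > h.py <<'E'
import numpy as np, cv2
from cell import env, eyes
from scipy.spatial.transform import Rotation as R
def shot(n, save=None):
    p=eyes.read_camera(n)
    if save: cv2.imwrite('pics/'+save, p['pixels'][:,:,::-1])
    return p
def ray(p,rc):
    E=np.array(p['extrinsics']); 
    x=(rc[1]-p['cx'])/p['fx']; y=(rc[0]-p['cy'])/p['fy']
    d=np.array([x,y,1.])
    return -E[:3,:3].T@E[:3,3], E[:3,:3].T@(d/np.linalg.norm(d))
def rayf(p,rc):
    E=np.array(p['extrinsics']); x=(rc[1]-p['cx'])/p['fx']; y=(rc[0]-p['cy'])/p['fy']
    r=np.hypot(x,y)+1e-12; d=np.array([np.sin(r)*x/r,np.sin(r)*y/r,np.cos(r)])
    return -E[:3,:3].T@E[:3,3], E[:3,:3].T@d
def atz(o,d,z): return o+d*(z-o[2])/d[2]
def tri(*rs):
    A=0;b=0
    for o,d in rs:
        P=np.eye(3)-np.outer(d,d); A=A+P; b=b+P@o
    x=np.linalg.solve(A,b); return x,[np.linalg.norm((np.eye(3)-np.outer(d,d))@(x-o)) for o,d in rs]
E
python3 - <<'E'
from h import *
np.set_printoptions(precision=1,suppress=True)
for n in ['scene','side','wrist']:
    p=shot(n,n+'0.png'); rf=rayf if n=='wrist' else ray
    print(n,rf(p,[200,320]),p['fx'])
    for t,z in [('dock',0),('bolt_knob',80),('rack',10),('pot_red',20),('pot_blue',20),('pot_yellow',20),('camera_head',120),('focus',202)]:
        for q in eyes.spot_point(t,p)[:4]:
            print(t,round(q['score'],2),np.array(q['centre']),atz(*rf(p,q['centre']),z))
print(env.state())
E
```

```text
pics
scene (array([ 118.5, -384.7,  710.8]), array([ 0.5,  0.5, -0.7])) 388.9756005415422
dock 0.72 [260.8 272.1] [440.8 104.1  -0. ]
bolt_knob 0.53 [207.4 243.4] [464.3 220.5  80. ]
rack 0.9 [273.9 291.6] [441.1  37.4  10. ]
rack 0.36 [270.3 290.8] [446.6  45.9  10. ]
rack 0.3 [259.3 276.4] [445.7  93.2  10. ]
pot_red 0.9 [315.4 387.5] [ 495.2 -182.5   20. ]
pot_red 0.74 [289.  309.8] [435.6 -25.4  20. ]
pot_red 0.58 [253.5 358.7] [578.7 -40.4  20. ]
pot_blue 0.48 [254.8 277.4] [451.3  94.5  20. ]
pot_yellow 0.73 [272. 291.] [439.1  36.1  20. ]
camera_head 0.73 [223.7 454. ] [ 707.2 -186.6  120. ]
camera_head 0.25 [209.  240.3] [434.6 183.1 120. ]
focus 0.77 [216.5 447.9] [ 634.4 -196.6  202. ]
focus 0.66 [271.9 293.3] [357.3 -77.4 202. ]
side (array([ 145.5, -685.6,  877.1]), array([ 0.4,  0.7, -0.6])) 450.84354731241245
dock 0.95 [253.4 262.4] [439.   97.1  -0. ]
dock 0.68 [278.1 278.2] [436.7   0.1   0. ]
rack 0.63 [266.1 274.3] [442.8  32.6  10. ]
pot_red 0.72 [312.5 340.8] [ 507.2 -178.6   20. ]
pot_red 0.68 [260.8 339.2] [589.7 -44.   20. ]
pot_red 0.33 [198.9 246.1] [485.6 30
[... 346 characters left out ...]
 0.77 [153.3 180.8] [439.   34.2  10. ]
pot_red 0.96 [196.4 175.3] [430.2 -21.1  20. ]
pot_red 0.83 [204.7 300.9] [597.2 -31.9  20. ]
pot_red 0.73 [293.7 246.4] [ 517.3 -161.1   20. ]
pot_blue 0.94 [111.6 182.1] [448.4  87.8  20. ]
pot_yellow 0.83 [156.3 180.6] [443.4  31.3  20. ]
focus 0.64 [198.5 175.3] [526.7  21.8 202. ]
{'t': 1.35, 'joints': array([-0.1,  0.5,  1.6,  0. ,  1.1, -0.1]), 'qvel': array([ 0.,  0.,  0.,  0.,  0., -0.]), 'tau': array([ -0. , -61.2, -25.8,   0.1,   0. ,   0. ]), 'eef_pos': array([625. ,   0. , 214.7]), 'tcp_rot': array([3.1, 0. , 1.6]), 'ft_force': array([ 0.8,  0.6, -1.2]), 'moment': array([-0. ,  0.1, -0. ]), 'grip_force': 0.0, 'opening': 0.9992367546878574}
```

View pics/scene0.png

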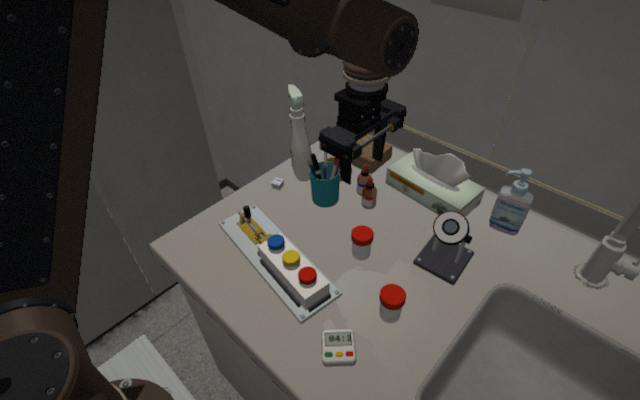

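View pics/wrist0.png

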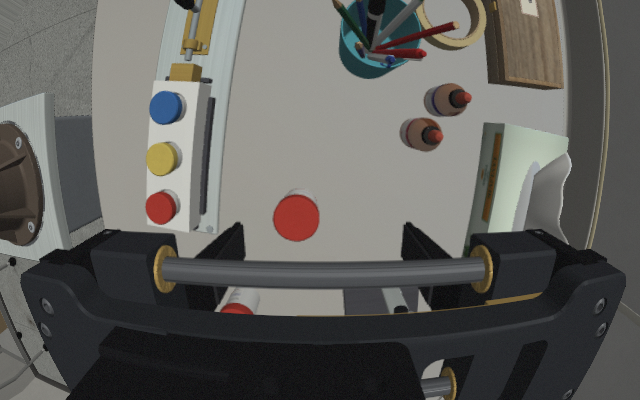

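View pics/side0.png

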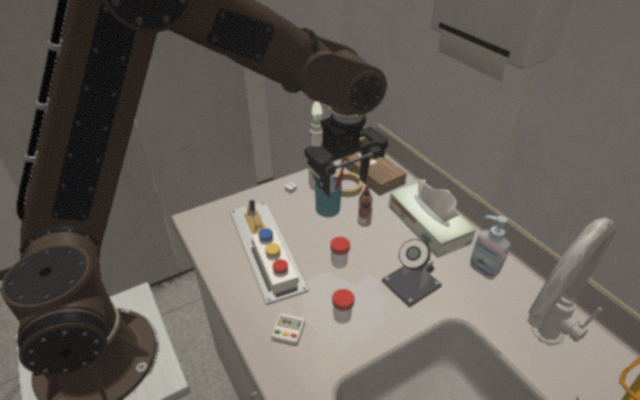

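The target is the red pot at the end hole of the rack (scene about 274,307; wrist 207,161). The two free red pots at scene (240,362) and (297,392) are decoys. The dark knob is at scene about (210,247), and the lens at about (227,451). The moves can't tilt the tool, so I'll have to pivot the pot in the grip, using its own hole as the stop. First I'll go over the rack and bolt for a closer look, shutting the fingers on the way.

```bash
python3 -m inch '[[[0.4,-0.5,0],0.5,1],[[0.5,-0.5,0],0.5,1],[[0.5,-0.5,0],0.5,1],[[0.5,-0.5,0],0,1],[[0.4,-0.3,0],0,1],[[0,0,0],0,1],[[0,0,0],0,1],[[0,0,0],0,1],[[0,0,0],0,1],[[0,0,0],0,1]]'
python3 - <<'E'
from h import *
np.set_printoptions(precision=1,suppress=True)
V={}
for n in ['scene','side','wrist']:
    p=shot(n,n+'1.png'); rf=rayf if n=='wrist' else ray
    for t,z in [('dock',0),('bolt_knob',80),('rack',10),('pot_red',20),('pot_blue',20),('pot_yellow',20)]+([('camera_head',120),('focus',202)] if n!='wrist' else []):
        for q in eyes.spot_point(t,p)[:4]:
            print(n,t,round(q['score'],2),np.array(q['centre']),atz(*rf(p,q['centre']),z))
            if q['score']>.4: V.setdefault(t,[]).append(rf(p,q['centre']))
for t in ['bolt_knob','camera_head','focus']: 
    if len(V.get(t,[]))>1: print(t,tri(*V[t]))
print(env.state()['tcp_rot'])
E
```

```text
t: 2.6
eef_pos: [498.7, 147.2, 214.6]
tcp_rot: [-3.142, 0.0, 1.439]
ft_force: [-0.3, 0.6, -0.2]
opening: 0.026
grip_force: 0.0
scene dock 0.62 [257.9 276.6] [453.5 102.8   0. ]
scene bolt_knob 0.58 [209.4 246.1] [464.3 210.3  80. ]
scene rack 0.84 [272.9 291.6] [442.9  39.4  10. ]
scene pot_red 0.92 [256.4 361.7] [576.7 -50.8  20. ]
scene pot_red 0.89 [289.1 308.7] [433.8 -23.9  20. ]
scene pot_red 0.59 [314.9 386.8] [ 495.2 -180.9   20. ]
scene pot_blue 0.49 [258.2 279. ] [447.1  84.4  20. ]
scene pot_yellow 0.57 [272.5 293.2] [441.4  31.5  20. ]
scene camera_head 0.84 [225.1 450.8] [ 699.2 -183.7  120. ]
scene camera_head 0.53 [287.7 307.2] [388.5 -72.  120. ]
scene camera_head 0.48 [271.3 294.2] [397.8 -28.1 120. ]
scene focus 0.92 [211.6 446.5] [ 644.1 -188.1  202. ]
side dock 0.56 [247.6 264.3] [452.5 113.7   0. ]
side dock 0.2 [277.3 277.3] [436.    3.6   0. ]
side bolt_knob 0.42 [198.  248.5] [469.  234.9  80. ]
side rack 0.81 [266.6 276.3] [446.4  28.5  10. ]
side pot_red 0.77 [313.6 341.3] [ 506.5 -181.7   20. ]
side pot_red 0.49 [278.  277.5] [428.8 -14.4  20. ]
side pot_blue 0.53 [245.6 268.4] [458.   96.6  20. ]
side camera_head 0.77 [256.  412.9] [ 689.5 -191.7  120. ]
side camera_head 0.24 [262.2 274.6] [410.8 -48.4 120. ]
side focus 0.67 [235.7 399.7] [ 644.4 -185.6  202. ]
wrist bolt_knob 0.85 [123.3 281.8] [466.6 219.4  80. ]
wrist pot_red 0.7 [290.1 404.9] [590.8 -21.6  20. ]
wrist pot_blue 0.71 [228.  289.3] [447.9  91.4  20. ]
bolt_knob (array([466. , 218.7,  83.3]), [np.float64(8.416307172687565), np.float64(8.098256721404686), np.float64(1.1755468116034724)])
camera_head (array([ 189.9, -405.4,  659. ]), [np.float64(43.210394954841924), np.float64(67.7240459878574), np.float64(69.63890460821369), np.float64(177.7101466144476)])
focus (array([ 640.7, -189.2,  206.1]), [np.float64(0.651805323812222), np.float64(0.6518053238121937)])
[ 3.1 -0.   1.4]
```

View pics/wrist1.png

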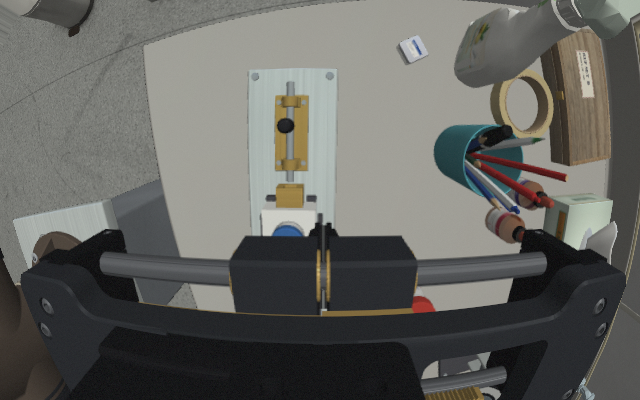

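The dark knob top is at about (126,286). The guides are at (102,291) and (163,291), and the keeper at (195,290). The fingers are shut. Next I'll work out the knob position, the dock direction and the shifts.

```bash
python3 - <<'E'
from h import *
np.set_printoptions(precision=1,suppress=True)
p=shot('wrist')
k=atz(*rayf(p,[125.5,285.8]),82)
g1=atz(*rayf(p,[101,291]),36); g2=atz(*rayf(p,[162,291]),36)
ke=[atz(*rayf(p,c),10) for c in ([77,254],[77,329])]
L=[atz(*rayf(p,c),10) for c in ([90,248],[200,250],[90,338],[200,336.5])]
print('knob',k,'guides',g1,g2,np.linalg.norm(g1-g2),'screws',ke,L)
s=env.state(); Rm=R.from_euler('xyz',s['tcp_rot']).as_matrix()
tgt=np.array([k[0],k[1],62]); print('to knob in tool /60',Rm.T@(tgt-s['eef_pos'])/60)
E
```

```text
knob [470.4 216.6  82. ] guides [474.5 243.5  36. ] [464.8 174.9  36. ] 69.26036606028389 screws [array([431.4, 282.7,  10. ]), array([521. , 268.5,  10. ])] [array([421.8, 268. ,  10. ]), array([402. , 131.4,  10. ]), array([529.6, 251.3,  10. ]), array([510.9, 117.1,  10. ])]
to knob in tool /60 [ 1.1 -0.6  2.5]
```

```bash
python3 - <<'E'
from h import *
np.set_printoptions(precision=1,suppress=True)
a=shot('scene'); b=shot('side')
for c in ([177,293],[180,302],[177,312]): print('bottle',atz(*ray(a,c),0))
for c in ([198,325],[203,313],[203,337]): print('cup',atz(*ray(a,c),0))
for p,c in ((a,[90,294]),(a,[120,298]),(a,[158,313]),(a,[157,338])): print([atz(*ray(p,c),z)[:2] for z in (130,170,210,250)])
cv2.imwrite('pics/crop.png',cv2.resize(np.hstack([a['pixels'][60:260,200:400],b['pixels'][60:260,200:400]])[:,:,::-1],None,fx=2,fy=2))
E
```

```text
bottle [684.7 291.7   0. ]
bottle [692.6 262.4   0. ]
bottle [721.4 250.5   0. ]
cup [680.6 160.7   0. ]
cup [644.5 171.    0. ]
cup [687.5 123.1   0. ]
[array([888. , 487.7]), array([835. , 427.6]), array([782. , 367.6]), array([729. , 307.5])]
[array([768.4, 345.2]), array([723.7, 294.9]), array([678.9, 244.6]), array([634.1, 194.4])]
[array([666.6, 185.4]), array([628.9, 146.1]), array([591.1, 106.8]), array([553.4,  67.6])]
[array([711.3, 141.3]), array([670.5, 105.1]), array([629.7,  68.8]), array([588.9,  32.6])]
```

View pics/crop.png

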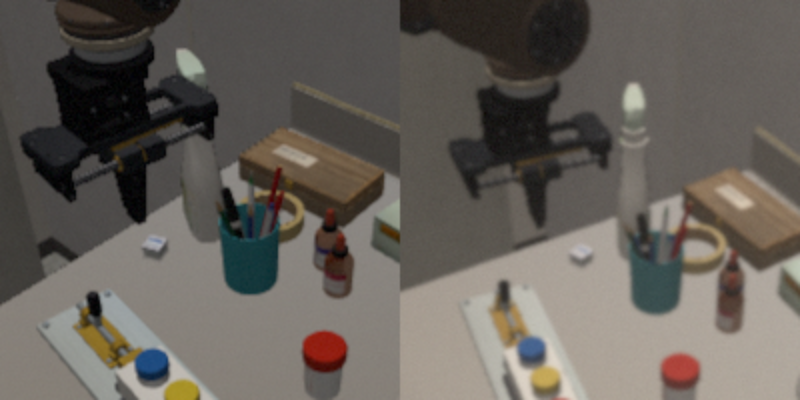

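The bottle and cup are at x above 640, so the gripper body is clear. I'll move to behind the knob and go down.

```bash
python3 -m inch '[[[0.57,-0.2,0],0.1,1],[[0.57,-0.2,0],0,1],[[0.58,-0.22,0],0,1],[[0,0,0.6],0,1],[[0,0,0.7],0,1],[[0,0,0.7],0,1],[[0,0,0.54],0,1],[[0,0,0],0,1],[[-0.1,0,0],0,1],[[-0.1,0,0],0,1]]'
python3 - <<'E'
from h import *
shot('wrist','w2.png')
E
```

```text
t: 5.25
eef_pos: [474.6, 242.8, 63.6]
tcp_rot: [3.14, -0.001, 1.431]
ft_force: [-0.2, 0.4, -0.3]
opening: 0.002
grip_force: 0.0
```

View pics/w2.png

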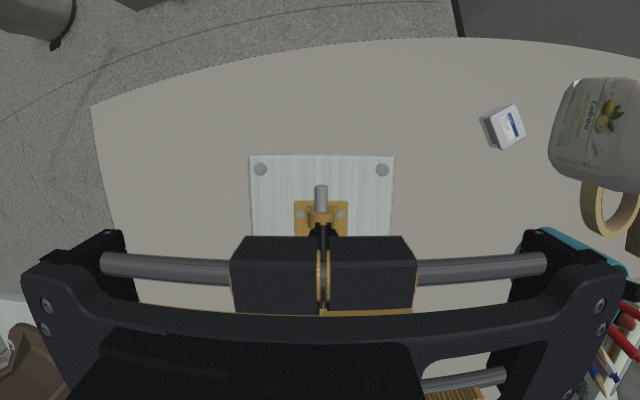

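The fingers are lined up with the pin (column 321) behind the knob, so I'll push.

```bash
python3 -m inch '[[[-0.1,0,0],0,1],[[-0.1,0,0],0,1],[[-0.1,0,0],0,1],[[-0.1,0,0],0,1],[[-0.1,0,0],0,1],[[-0.05,0,0],0,1],[[-0.05,0,0],0,1],[[0,0,0],0,1],[[0,0,0],0,1],[[0,0,0],0,1]]'
```

```text
t: 6.55
eef_pos: [469.8, 210.5, 62.5]
tcp_rot: [3.139, -0.005, 1.43]
ft_force: [-1.9, 32.9, -1.0]
opening: 0.005
grip_force: 16.6
```

```bash
python3 -m inch '[[[0.2,0,0],0,1],[[0.3,0,-0.3],0,1],[[0.2,0,-0.6],0,1],[[-0.4,0,-0.7],0,1],[[-0.7,0,-0.3],0,1],[[-0.7,0,0],0,1],[[-0.5,0,0],0,1],[[0,0,0],0,1],[[0,0,0],0,1],[[0,0,0],0,1]]'
python3 - <<'E'
from h import *
np.set_printoptions(precision=1,suppress=True)
p=shot('wrist','w3.png')
for t,z in [('bolt_knob',80),('pot_blue',20)]:
  for q in eyes.spot_point(t,p)[:3]: print(t,q['score'],q['centre'],atz(*rayf(p,q['centre']),z))
cv2.imwrite('pics/w3c.png',cv2.resize(p['pixels'][60:260,200:440,::-1],None,fx=3,fy=3))
E
```

```text
t: 7.8
eef_pos: [455.7, 113.0, 176.1]
tcp_rot: [-3.141, 0.0, 1.432]
ft_force: [0.2, 0.3, -0.4]
opening: 0.007
grip_force: 0.0
bolt_knob 0.75 [108.1, 323.2] [466.2 192.   80. ]
pot_blue 0.96 [204.1, 321.3] [450.4  92.7  20. ]
```

View pics/w3c.png

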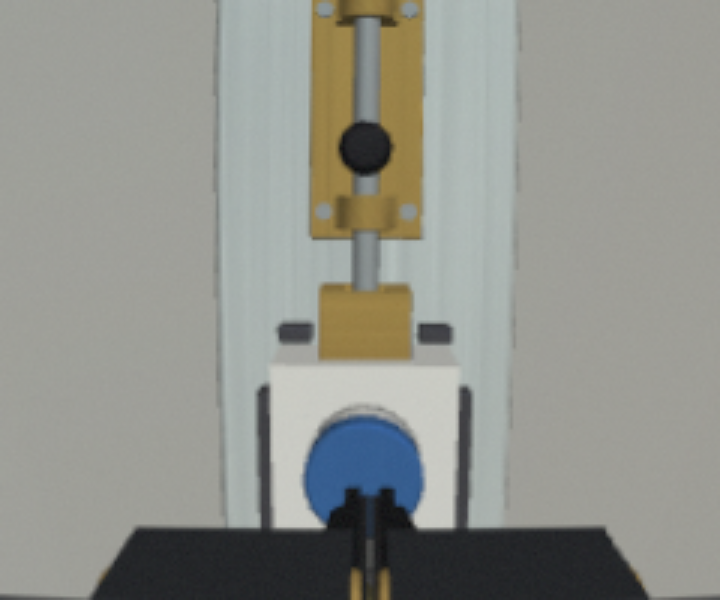

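The dark lips hold the rack on all sides, and the pin now enters the keeper. The knob is at about (109,322) and the near guide at (131,322). The push seems to have stopped near 27 mm of travel, so I'll check the numbers.

```bash
python3 - <<'E'
from h import *
np.set_printoptions(precision=1,suppress=True)
p=shot('wrist')
yd=np.array([np.sin(np.radians(8.1)),np.cos(np.radians(8.1))])
for nm,c,z in [('knob',[60+148/3,200+366/3],82),('g64front',[60+195/3,322],36),('g64back',[60+230/3,322],36),('g137front',[60+24/3,322],36),('keeperfront',[60+288/3,322],40),('rackend',[60+362/3,322],50),('pot',[60+470/3,200+364/3],74)]:
    w=atz(*rayf(p,c),z); print(nm,w,w[:2]@yd)
q=eyes.boxes_of('bolt_knob',p); print(q)
for n in ('scene','side'):
    p=shot(n); print(n,[(round(q['score'],2),q['centre'],atz(*ray(p,q['centre']),80)) for q in eyes.spot_point('bolt_knob',p)[:2]])
E
```

```text
knob [465.  190.9  82. ] 254.5560586977502
g64front [463.  177.3  36. ] 240.74266202418835
g64back [461.4 165.7  36. ] 229.03770734884614
g137front [471.  234.4  36. ] 298.4361361152792
keeperfront [458.7 146.8  40. ] 209.9726388053583
rackend [455.6 124.   50. ] 186.9139227493677
pot [451.   95.2  74. ] 157.7749139725547
[{'centre': [101.3, 321.2], 'score': 0.8}]
scene [(0.63, [214.3, 249.3], array([459. , 191.7,  80. ]))]
side [(0.53, [205.9, 251.3], array([461.9, 200.2,  80. ])), (0.25, [263.9, 274.1], array([421.4, -19. ,  80. ]))]
```

The knob sits at dock y ≈ 84. That fits the end of a stroke centred between the guides (82–119), and the push met a firm 33 N, so the pin is on its stop. On to the red pot at about (433.5, -23).

```bash
python3 -m inch '[[[-0.5,0,0],0,-1],[[-0.6,-0.05,0],0,-1],[[-0.6,0,0],0,-1],[[-0.6,0,0],0,-1],[[0,0,0],0,-1],[[0,0,0.3],0,-1],[[0,0,0.4],0,-1],[[0,0,0.4],0,-1],[[0,0,0.2],0,-1],[[0,0,0],0,-1]]'
python3 - <<'E'
from h import *
np.set_printoptions(precision=1,suppress=True)
p=shot('wrist','w4.png')
for t in ['pot_red','pot_yellow','bolt_knob']:
  for q in eyes.spot_point(t,p)[:3]: print(t,q['score'],q['centre'],atz(*rayf(p,q['centre']),80 if t[0]=='b' else 20))
a,b=shot('scene'),shot('side')
cv2.imwrite('pics/c4.png',cv2.resize(np.hstack([a['pixels'][200:360,220:380],b['pixels'][200:360,200:360]])[:,:,::-1],None,fx=2.5,fy=2.5))
E
```

```text
t: 9.5
eef_pos: [433.4, -23.5, 97.9]
tcp_rot: [-3.14, -0.0, 1.432]
ft_force: [-0.9, -0.4, -0.9]
opening: 0.975
grip_force: 0.0
pot_red 0.81 [187.4, 488.1] [582.9 -28.6  20. ]
pot_red 0.58 [203.0, 321.0] [431.2 -21.8  20. ]
pot_yellow 0.55 [137.0, 323.6] [440.9  31.8  20. ]
```

View pics/c4.png

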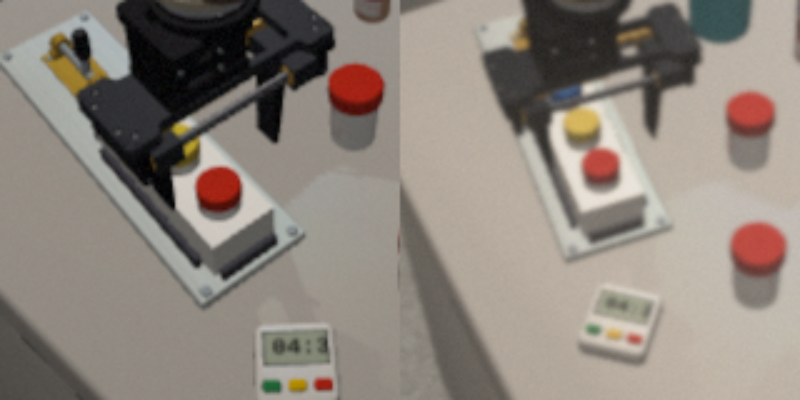

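The red cap lies between the open fingers, with the bolt clear of them. Next: go down, grip, and lift 18 mm.

```bash
python3 -m inch '[[[0,0,0.3],0,-1],[[0,0,0.3],0,-1],[[0,0,0.15],0,-1],[[0,0,0],0,1],[[0,0,0],0,1],[[0,0,0],0,1],[[0,0,0],0,1],[[0,0,0],0,1],[[0,0,0],0,1],[[0,0,0],0,1]]'
python3 -m inch '[[[0,0,-0.1],0,1],[[0,0,-0.1],0,1],[[0,0,-0.1],0,1],[[0,0,0],0,1],[[0,0,0],1,1],[[0,0,0],1,1],[[0,0,0],1,1],[[0,0,0],1,1],[[0,0,0],1,1],[[0,0,0],1,1]]'
```

```text
t: 11.05
eef_pos: [433.5, -23.9, 53.2]
tcp_rot: [3.142, 0.0, 1.431]
ft_force: [0.7, 0.1, 1.7]
opening: 0.384
grip_force: 30.0
t: 12.3
eef_pos: [433.5, -23.9, 71.2]
tcp_rot: [-3.142, 0.0, 0.905]
ft_force: [0.9, 0.9, -0.3]
opening: 0.389
grip_force: 30.0
```

```bash
python3 -m inch '[[[0,0,0],1,1],[[0,0,0],1,1],[[0,0,0],1,1],[[0,0,0],1,1],[[0,0,0],1,1],[[0,0,0],1,1],[[0,0,0],1,1],[[0,0,0],1,1],[[0,0,0],1,1],[[0,0,0],1,1]]'
python3 -m inch '[[[0,0,0],1,1],[[0,0,0],1,1],[[0.05,0,0],0,1],[[0.05,0,0],0,1],[[0.05,0,0],0,1],[[0.05,0,0],0,1],[[0,0,0],0,1],[[0,0,0],0,1],[[0,0,0],0,1],[[0,0,0],0,1]]'; python3 -c "
from h import *
print(env.state()['joints'])"
```

```text
t: 13.55
eef_pos: [433.1, -23.5, 71.1]
tcp_rot: [-3.141, 0.001, 0.032]
ft_force: [-1.1, 4.9, -0.8]
opening: 0.388
grip_force: 30.0
t: 14.8
eef_pos: [444.8, -25.4, 71.1]
tcp_rot: [-3.141, 0.002, -0.138]
ft_force: [-3.2, 3.9, 2.2]
opening: 0.386
grip_force: 30.0
[-2.05570207e-01  4.75265324e-01  2.13107017e+00  9.88932170e-05
  5.36977322e-01  1.50288400e+00]
```

```bash
python3 -m inch '[[[0.05,0,0],0,1],[[0.05,0,-0.01],0,1],[[0.05,0,-0.01],0,1],[[0.05,0,-0.01],0,1],[[0.05,0,-0.01],0,1],[[0.02,0,0],0,1],[[0,0,0],0,1],[[0,0,0],0,1],[[0,0,-0.2],0,1],[[0,0,-0.5],0,1]]'
python3 -m inch '[[[0,0,-0.6],0,1],[[0,0,-0.6],0,1],[[0,0,-0.5],0,1],[[0,0,0],-1,1],[[0,0,0],-1,1],[[0,0,0],-1,1],[[0,0,0],-1,1],[[0,0,0],-1,1],[[0,0,0],-1,1],[[0,0,0],-1,1]]'
python3 - <<'E'
from h import *
np.set_printoptions(precision=1,suppress=True)
s=env.state(); Rm=R.from_euler('xyz',s['tcp_rot']).as_matrix(); pin=s['eef_pos']+Rm@[0,0,env.pinch_z]
print(env.pinch_z,pin,Rm[:,0])
P=[]
for n in ('scene','side'):
    p=shot(n); P.append(p['pixels'])
    for q in eyes.spot_point('pot_red',p)[:4]:
        o,d=ray(p,q['centre']); t=(pin-o)@d; v=o+d*t-pin
        if np.linalg.norm(v)<90: print(n,q['score'],q['centre'],v, 'tool',Rm.T@v)
    E=np.array(p['extrinsics']); c=E[:3,:3]@pin+E[:3,3]; print('pinch px',p['fy']*c[1]/c[2]+p['cy'],p['fx']*c[0]/c[2]+p['cx'])
    r,cc=int(p['fy']*c[1]/c[2]+p['cy']),int(p['fx']*c[0]/c[2]+p['cx'])
    P[-1]=cv2.resize(p['pixels'][max(0,r-60):r+60,cc-60:cc+60,::-1],(400,400))
cv2.imwrite('pics/c5.png',np.hstack(P))
E
```

```text
t: 16.05
eef_pos: [461.9, -28.0, 116.3]
tcp_rot: [3.142, -0.0, -0.14]
ft_force: [-0.1, -0.5, -0.6]
opening: 0.387
grip_force: 30.0
t: 17.3
eef_pos: [462.2, -28.1, 218.9]
tcp_rot: [3.14, -0.002, 0.474]
ft_force: [0.1, -0.1, -0.9]
opening: 0.388
grip_force: 30.0
-18.8 [462.1 -28.1 237.7] [0.9 0.5 0. ]
scene 0.61 [237.5, 309.2] [-36.2 -17.4 -33.6] tool [-40.2  -1.1  33.5]
pinch px 208.31916961807735 315.80179500208646
side 0.57 [229.5, 277.2] [-35.7 -14.2 -28.7] tool [-38.4  -3.7  28.6]
pinch px 209.98680170081172 288.27543977631217
```

View pics/c5.png

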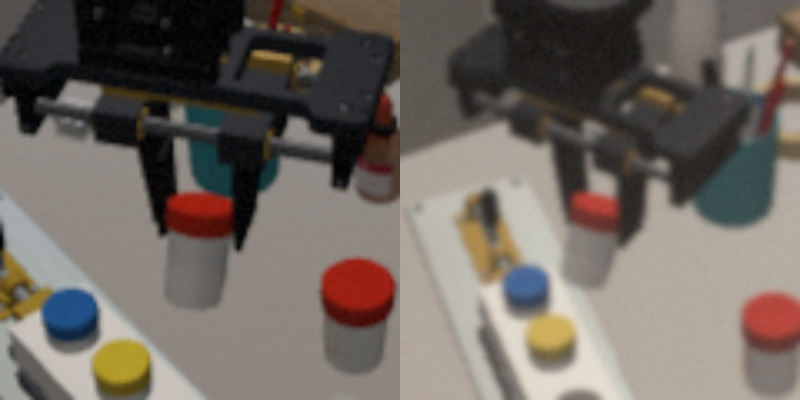

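The pot is held tilted, cap leaning along tool +x, and both other pots are still in the rack. I'll turn on until the tilt plane faces the cameras, then measure the tilt with a silhouette fit.

```bash
python3 -m inch '[[[0,0,0],-1,1],[[0,0,-0.2],-1,1],[[0,0,-0.3],-1,1],[[0,0,0],-1,1],[[0,0,0],-1,1],[[0,0,0],-1,1],[[0,0,0],-1,1],[[0,0,0],-1,1],[[0,0,0],-1,1],[[0,0,0],-1,1]]'
python3 -m inch '[[[0,0,0],-1,1],[[0,0,0],-1,1],[[0,0,0],-1,1],[[0,0,0],-1,1],[[0,0,0],-1,1],[[0,0,0],-1,1],[[0,0,0],-1,1],[[0,0,0],-1,1],[[0,0,0],-1,1],[[0,0,0],-1,1]]'
cat > fit.py <<'E'
from h import *
from scipy.optimize import minimize
np.set_printoptions(precision=1,suppress=True)
s=env.state(); Rm=R.from_euler('xyz',s['tcp_rot']).as_matrix(); pin=s['eef_pos']+Rm@[0,0,env.pinch_z]
print(pin,s['tcp_rot'],s['joints'][5])
ps=[shot('scene'),shot('side')]; M=[]
def proj(p,X):
    E=np.array(p['extrinsics']); c=X@E[:3,:3].T+E[:3,3]; return np.c_[p['fx']*c[:,0]/c[:,2]+p['cx'],p['fy']*c[:,1]/c[:,2]+p['cy']]
for p in ps:
    c=proj(p,pin[None])[0]; best=None
    for q in eyes.cut_out('pot_red',p):
        d=np.hypot(q['centre'][1]-c[0],q['centre'][0]-c[1])
        if d<35 and (best is None or d<best[0]): best=(d,q)
    m=best[1]['mask']; M.append(m); print('mask',m.sum(),best[1]['centre'],best[1]['score'],'pinch',c)
t=np.linspace(0,2*np.pi,40)
def sil(p,th,a,ph,dx=0,dy=0):
    ax=np.array([np.sin(th)*np.cos(ph),np.sin(th)*np.sin(ph),-np.cos(th)])  # tool frame, base->cap
    e1=np.cross(ax,[0,1,0]); e1/=np.linalg.norm(e1); e2=np.cross(ax,e1)
    im=np.zeros((400,640),np.uint8)
    for r,z0,z1 in((16.5,0,42),(18.8,42,54)):
        pts=np.vstack([ax*(z-a)+r*(np.cos(t)[:,None]*e1+np.sin(t)[:,None]*e2) for z in(z0,z1)])
        uv=proj(p,pin+pts@Rm.T)+[dx,dy]; cv2.fillConvexPoly(im,cv2.convexHull(np.round(uv*16).astype(np.int32)),1,shift=4)
    return im>0
def cost(v):
    c=0
    for p,m in zip(ps,M):
        f=sil(p,np.radians(v[0]),v[1],np.radians(v[2])); c+=1-(f&m).sum()/(f|m).sum()
    return c
for th in range(15,65,5): print(th,[round(cost([th,50,0]),2),round(cost([th,46,0]),2)])
b=min((minimize(cost,[th,50,0],method='Nelder-Mead',options=dict(initial_simplex=[[th,50,0],[th+8,50,0],[th,46,0],[th,50,8]])) for th in(25,35,45)),key=lambda r:r.fun)
print(b.x,b.fun)
a=np.array([np.sin(np.radians(b.x[0])),0,-np.cos(np.radians(b.x[0]))]); print('base world',pin-Rm@a*b.x[1])
for p,n in zip(ps,('scene','side')):
    o,d=ray(p,[0,0])
    for t_ in('camera_head','focus'):
        print(n,t_,[(round(q['score'],2),q['centre'],atz(*ray(p,q['centre']),120 if t_[0]=='c' else 202)) for q in eyes.spot_point(t_,p)[:1]])
E
python3 fit.py
```

```text
t: 18.75
eef_pos: [461.6, -27.9, 248.0]
tcp_rot: [3.141, -0.0, 1.345]
ft_force: [-0.5, -0.1, -0.4]
opening: 0.389
grip_force: 30.0
t: 20.0
eef_pos: [461.6, -27.9, 248.0]
tcp_rot: [3.141, 0.001, 2.218]
ft_force: [1.2, 0.4, -0.4]
opening: 0.389
grip_force: 30.0
[461.6 -27.9 266.8] [3.1 0.  2.2] -0.8500609212753054
mask 230 [214.7, 327.8] 0.74 pinch [314.9 196.1]
mask 298 [207.7, 294.9] 0.78 pinch [287.4 199.6]
15 [np.float64(1.33), np.float64(1.41)]
20 [np.float64(1.23), np.float64(1.32)]
25 [np.float64(1.14), np.float64(1.24)]
30 [np.float64(1.11), np.float64(1.22)]
35 [np.float64(1.13), np.float64(1.22)]
40 [np.float64(1.19), np.float64(1.26)]
45 [np.float64(1.25), np.float64(1.31)]
50 [np.float64(1.32), np.float64(1.35)]
55 [np.float64(1.37), np.float64(1.41)]
60 [np.float64(1.44), np.float64(1.46)]
[41.4 52.2 16.2] 1.0706987098177585
base world [482.5 -55.5 227.6]
scene camera_head [(0.92, [228.6, 451.6], array([ 691.4, -189.9,  120. ]))]
scene focus [(0.66, [213.6, 447.9], array([ 641.1, -192.7,  202. ]))]
side camera_head [(0.71, [253.2, 413.5], array([ 696.3, -185.7,  120. ]))]
side focus [(0.81, [236.9, 398.2], array([ 639.4, -186.8,  202. ]))]
```

```bash
cat >> fit.py <<'E'
T=[]
for p,m in zip(ps,M):
    c=proj(p,pin[None])[0].astype(int); row=[]
    x0,y0=c[0]-35,c[1]-35
    for th in (None,35):
        im=cv2.resize(np.ascontiguousarray(p['pixels'][y0:y0+75,x0:x0+100,::-1]),None,fx=4,fy=4,interpolation=cv2.INTER_NEAREST)
        if th:
          for g,col in((sil(p,np.radians(th),52,0),(0,255,0)),(m,(255,0,255))):
            cs,_=cv2.findContours(cv2.resize(g[y0:y0+75,x0:x0+100].astype(np.uint8),None,fx=4,fy=4,interpolation=cv2.INTER_NEAREST),0,1)
            cv2.drawContours(im,cs,-1,col,1)
        row.append(im)
    T.append(np.hstack(row))
cv2.imwrite('pics/c6.png',np.vstack(T))
E
python3 fit.py >/dev/null
```

```text
(no output)
```

View pics/c6.png

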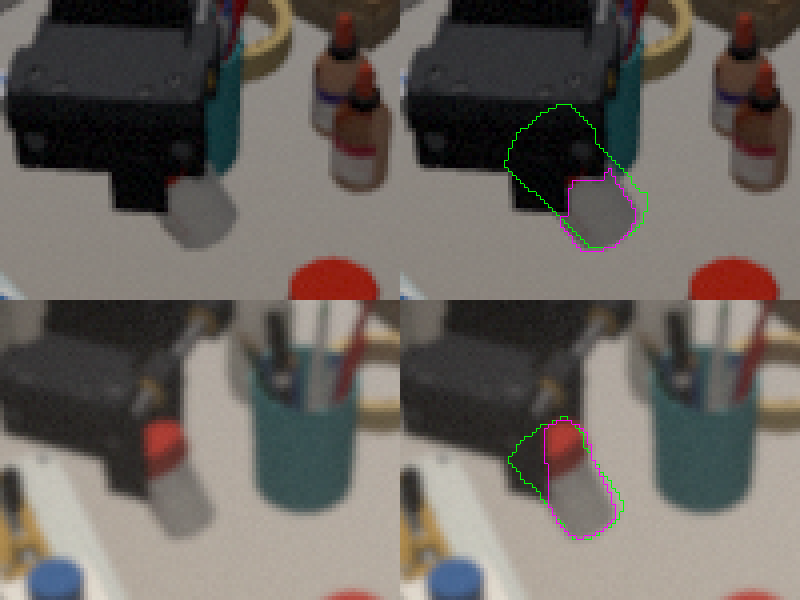

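The green 35° outline lies slightly outside the real pot at its lower right. I'll refit with the dark gripper pixels left out.

```bash
cat > fit2.py <<'E'
exec(open('fit.py').read().split("for th in range")[0])
V=[cv2.erode((cv2.GaussianBlur(p['pixels'],(3,3),0).max(2)>85).astype(np.uint8),np.ones((3,3)))>0 for p in ps]
def cost(v,k=(0,1)):
    c=0
    for i in k:
        p,m=ps[i],M[i]
        f=sil(p,np.radians(v[0]),v[1],0,v[2],v[3]); c+=((f!=m)&(V[i]|m)).sum()/m.sum()
    return c+.002*(v[1]-51)**2+.005*(v[2]**2+v[3]**2)
print([(th,round(min(cost([th,a,0,0]) for a in(48,50,52,54)),3)) for th in range(15,56,4)])
for k in((0,1),(0,),(1,)):
    b=min((minimize(cost,[th,51,0,0],args=(k,),method='Nelder-Mead',options=dict(initial_simplex=[[th,51,0,0],[th+6,51,0,0],[th,48,0,0],[th,51,1,0],[th,51,0,1]])) for th in(22,30,38)),key=lambda r:r.fun)
    print(b.x,b.fun)
    a=np.array([np.sin(np.radians(b.x[0])),0,-np.cos(np.radians(b.x[0]))]); print('base',pin-Rm@a*b.x[1])
E
python3 fit2.py
```

```text
[461.4 -27.8 266.4] [3.1 0.  2.2] -0.8489756091369121
mask 263 [213.3, 328.0] 0.79 pinch [314.8 196.3]Traceback (most recent call last):
  File "fit2.py", line 1, in <module>
    exec(open('fit.py').read().split("for th in range")[0])
    ~~~~^^^^^^^^^^^^^^^^^^^^^^^^^^^^^^^^^^^^^^^^^^^^^^^^^^^
  File "<string>", line 14, in <module>
TypeError: 'NoneType' object is not subscriptable
```

```bash
python3 fit2.py || python3 fit2.py
```

```text
[461.5 -27.8 266.5] [3.1 0.  2.2] -0.8490333845847827
mask 256 [212.9, 326.6] 0.79 pinch [314.9 196.3]
mask 361 [207.2, 294.1] 0.7 pinch [287.4 199.8]
[(15, np.float64(0.974)), (19, np.float64(0.72)), (23, np.float64(0.459)), (27, np.float64(0.266)), (31, np.float64(0.234)), (35, np.float64(0.323)), (39, np.float64(0.481)), (43, np.float64(0.674)), (47, np.float64(0.857)), (51, np.float64(1.01)), (55, np.float64(1.179))]
[25.5 51.9  0.9 -0.5] 0.15596769758291693
base [474.9 -45.7 219.7]
[26.8 51.7  0.3 -0.2] 0.07600399378342364
base [475.6 -46.5 220.3]
[30.4 50.9  0.5 -0.5] 0.054976326830857215
base [477.  -48.4 222.6]
```

The tilt is about 28–30°, and I want 35°. The fixed dock plate's 10 mm edge can set it exactly: with the pinch 14 mm past that edge at z ≈ 58, the underside of the pot rests at about 35°. I'll do that next to the bolt, clear of the rack.

```bash
python3 -m inch '[[[0.4,0.6,0],0,1],[[0.46,0.66,0],0,1],[[0.46,0.67,0],0,1],[[0.46,0.67,0],0,1],[[0.46,0.66,0],0,1],[[0,0,0],-1,1],[[0,0,0],-1,1],[[0,0,0],-1,1],[[0,0,0],-1,1],[[0,0,0],-1,1]]'
python3 -m inch '[[[0,0,0.3],-1,1],[[0,0,0.5],-1,1],[[0,0,0.6],-1,1],[[0,0,0.6],-1,1],[[0,0,0.6],0,1],[[0,0,0],0,1],[[0,0,0],0,1],[[0,0,0],0,1],[[0,0,0],0,1],[[0,0,0],0,1]]'
```

```text
t: 22.45
eef_pos: [536.8, 197.2, 247.5]
tcp_rot: [-3.142, -0.0, 2.656]
ft_force: [0.3, 0.2, -0.0]
opening: 0.389
grip_force: 30.0
t: 23.7
eef_pos: [537.0, 197.3, 92.2]
tcp_rot: [3.141, 0.001, 3.002]
ft_force: [-0.0, -0.1, -1.3]
opening: 0.387
grip_force: 30.0
```

```bash
python3 -m inch '[[[0,0,0.4],0,1],[[0,0,0.4],0,1],[[0,0,0.09],0,1],[[0.1,0,0],0,1],[[0.1,0,0],0,1],[[0.1,0,0],0,1],[[0.05,0,0],0,1],[[0.05,0,0],0,1],[[0.05,0,0],0,1],[[0.04,0,0],0,1]]'
```

```text
t: 24.95
eef_pos: [508.4, 201.4, 38.5]
tcp_rot: [3.141, 0.002, 3.002]
ft_force: [3.6, -0.7, -0.4]
opening: 0.388
grip_force: 30.0
```

```bash
python3 -m inch '[[[0,0,0],0,1],[[0,0,0],0,1],[[0,0,0],0,1],[[-0.1,0,-0.3],0,1],[[-0.2,0,-0.5],0,1],[[0,0,-0.7],0,1],[[0,0,-0.7],0,1],[[0,0,-0.6],0,1],[[0,0,-0.5],0,1],[[0,0,0],0,1]]'
```

```text
t: 26.2
eef_pos: [525.3, 198.9, 237.6]
tcp_rot: [3.141, 0.001, 3.002]
ft_force: [-0.4, -0.6, -0.9]
opening: 0.388
grip_force: 30.0
```

The tilt was set with 3.6 N of contact. Now to the focus point: the pinch should go to about (610, -192, 244), with the tool at yaw 183.6°.

```bash
python3 -m inch '[[[0,0,0],-1,1],[[0,0,0],-1,1],[[0,0,0],-0.3,1],[[-0.05,-0.5,0],0,1],[[-0.15,-0.8,0],0,1],[[-0.15,-0.8,0],0,1],[[-0.15,-0.8,0],0,1],[[-0.15,-0.8,0],0,1],[[-0.15,-0.8,0],0,1],[[-0.1,-0.7,0],0,1]]'
python3 -m inch '[[[-0.11,-0.6,0],0,1],[[0,-0.5,0.1],0,1],[[0,-0.3,0.1],0,1],[[0,0,0],0,1],[[0,0,0],0,1],[[0,0,0],0,1],[[0,0,0],0,1],[[0,0,0],0,1],[[0,0,0],0,1],[[0,0,0],0,1]]'
sed -i 's/<35 and/<40 and/' fit.py
python3 fit2.py; python3 - <<'E'
from h import *
np.set_printoptions(precision=1,suppress=True)
for n in ('scene','side','wrist'):
    p=shot(n); rf=rayf if n=='wrist' else ray
    for t,z in (('camera_head',120),('focus',202),('bolt_knob',80),('pot_blue',20),('pot_yellow',20),('rack',10)):
        print(n,t,[(round(q['score'],2),q['centre'],atz(*rf(p,q['centre']),z)) for q in eyes.spot_point(t,p)[:1]])
E
```

```text
t: 27.45
eef_pos: [598.2, -110.9, 235.1]
tcp_rot: [3.141, -0.002, -3.082]
ft_force: [0.9, 0.3, 0.0]
opening: 0.389
grip_force: 30.0
t: 28.7
eef_pos: [610.2, -192.8, 224.3]
tcp_rot: [3.142, 0.0, -3.081]
ft_force: [-0.2, -0.1, 0.3]
opening: 0.384
grip_force: 30.0
[ 610.2 -192.8  243.1] [ 3.1  0.  -3.1] -2.041083939476152
mask 437 [210.9, 442.7] 0.97 pinch [443.3 206. ]
mask 191 [229.1, 390.7] 0.46 pinch [390.9 229.4]
[(15, np.float64(1.14)), (19, np.float64(0.954)), (23, np.float64(0.725)), (27, np.float64(0.546)), (31, np.float64(0.394)), (35, np.float64(0.32)), (39, np.float64(0.423)), (43, np.float64(0.542)), (47, np.float64(0.631)), (51, np.float64(0.667)), (55, np.float64(0.72))]
[30.2 50.4  0.9 -1.7] 0.25660556666707024
base [ 635.4 -191.2  199.5]
[33.6 51.2  0.3  0.3] 0.014599016304213546
base [ 638.4 -191.   200.4]
[29.8 49.5  1.  -1.8] 0.14692218330834264
base [ 634.7 -191.3  200.1]
scene camera_head [(0.93, [227.3, 452.8], array([ 696.3, -189.9,  120. ]))]
scene focus [(0.7, [214.8, 448.8], array([ 639.4, -195.6,  202. ]))]
scene bolt_knob [(0.69, [212.8, 250.0], array([463.3
[... 252 characters left out ...]
.3, 412.9], array([ 699. , -180.4,  120. ]))]
side focus [(0.66, [239.6, 402.3], array([ 641.7, -197.5,  202. ]))]
side bolt_knob [(0.5, [206.3, 252.0], array([462.8, 197.7,  80. ]))]
side pot_blue [(0.79, [246.5, 268.1], array([455.9,  94. ,  20. ]))]
side pot_yellow [(0.79, [261.6, 272.7], array([442.6,  40. ,  20. ]))]
side rack [(0.62, [265.1, 277.4], array([451.1,  31.6,  10. ]))]
wrist camera_head []
wrist focus []
wrist bolt_knob [(0.66, [102.5, 604.9], array([457.2, 192.2,  80. ]))]
wrist pot_blue [(0.76, [85.6, 531.2], array([453.7,  89.8,  20. ]))]
wrist pot_yellow [(0.64, [72.3, 499.4], array([446.7,  32.8,  20. ]))]
wrist rack [(0.76, [67.7, 495.0], array([439.1,  31.3,  10. ]))]
```

```bash
python3 -c "
from cell import env
s=env.state();print(s['t'],s['grip_force'],abs(s['qvel']).max());print(env.job_done())"
```

```text
29.95 29.99986231327057 0.0011241097793971205
the job is handed in; nothing more can be done
None
```

The job is handed in, with no verdict shown: the red pot is held still about 10 cm in front of the lens at a measured 30–34° (35° wanted), and the other two pots are in the rack, but the bolt is only probably home, since it stopped firmly at 33 N after about 26 mm of measured travel, not 36 mm.

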